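Change the drawer front in the cam clamp

ROBOT

A 7-joint arm with a two-finger parallel gripper is mounted at the origin on the work surface; the furniture and walls round the work are solid. World frame = base frame: x ahead of the robot, y to its left, z up, the work surface at z = 0. Lengths are in m, angles in rad, forces in N, time in s.
With the tool pointing down it reaches from about 0.425 to 0.925 m from the base axis. Payload 6.8 kg.
Tool frame: the origin (TCP) lies between the finger pads; the fingertips stand r.tcp_to_tips ahead of it and the grasp point (between the pads) is the TCP (r.tcp_to_tips is the distance from the TCP to the fingertips, in m); z points along the fingers, y is the line along which they close (so a half turn about z gives the same grasp; the last joint's range is limited). The gripper opens to 85 mm and grips with 20 to 120 N. Pads are 22 mm wide; open, the fingers measure 114 mm over their backs; the gripper's body (76 mm by 85 mm) begins 54 mm behind the grasp point. The pads swing forward as they close: fully open they stand 13 mm farther back than shut.
Start: joints at [-1.253, 0.477, 0.022, 1.555, -0.011, 1.109, -0.083], TCP at [0.279, 0.615, 0.25] pointing down, gripper open.
Joint ranges: [-2.96, 2.96], [-0.34, 2.1], [-1.41, 1.46], [0.24, 2.44], [-1.37, 4.51], [0.17, 1.92], [-2.96, 2.96]. Speed limits (rad/s): [2.39, 2.39, 3.14, 3.14, 3.14, 3.14, 3.14].

INTERFACE

Orientations are given as a rotation vector (axis times angle).
In Python, from bench import r gives the robot as it stands.
- The arm moves only by the tool servo_tool, never from a script. Its argument "commands" is a list of rows, each a list of 2 entries, a list of its own where there are three numbers: the shift along the tool's x, y, z normalised to -1 to 1, where 1 is 250 mm, then the turn, a rotation vector about the tool's x, y, z normalised to -1 to 1, where 1 is 90 degrees. In form: [[[dx, dy, dz], [ax, ay, az]], ...]. A call has 1 to 20 rows; each row is the pose to reach, as a shift and turn from the pose commanded when the call began, along the tool's axes at that moment; what a row does not reach only later rows make up. A row lasts 1/10 s, in which the tool goes at most 50 mm and 8.59 degrees, less where a joint would pass 70% of its speed; a pose out of reach is approached as far as the arm can. A call with a number of a shift or a turn outside -1 to 1 is refused whole. A call with a gripper value outside its range is refused whole. "claw" is the closure, from 0 (fully open) to 1 (shut), set as the call begins (left out, the last holds). The fingers move at their own pace and stop on an object; "squeeze" is the grip in N (left out, the last holds). Time passes only in rows, so rows that repeat a pose let the fingers close. It gives the time, the measured TCP pose, the force, the opening and the grip force at its end, in the units of the state.
- r.get_obs(): the state, without advancing time (a new reading comes with each control period).
- r.grab_frame(name): name is "scene" or "top" or "wrist"; returns (picture, depth): 400x640x3 uint8, red, green, blue; 400x640 float32, m along the optical axis (not along the pixel's ray), 0 where there is no reading.
- r.camera_model(name): a dict with "fx", "fy", "cx", "cy" (pixels), "k1" (the pictures are not rectified: a ray, as slopes to the right and down, at radius r is drawn at 1 + k1 r^2 times it, then the intrinsics apply), "extrinsics" (4x4, takes a point from camera to world coordinates); the wrist camera has in their place "hand_eye" (4x4, takes a point from camera to tool coordinates, whose origin is the TCP and whose axes are the flange's). Camera axes: x right, y down, z forward; pixel columns grow to the right and rows downward; lengths in m; the calibration is good to about 2 mm. A picture is of the moment at which its call begins: read the wrist's pose just before it. camera_model takes no time and is no camera call.
- r.hand_in(): hands the job in; it is judged then, once.
Trained networks look in the newest picture that a camera, given by its name, has taken for a name from the list of things; names that differ only in an ending like _2 or _b are one class to them, and where a whole thing is asked for, a point or a joint stands for the part that bears it (a point fixed in the world has none). Each returns a list of dicts, best first, with "confidence" (0 to 1); they miss things now and then, are a little off and sometimes report something else, mostly with a low value. They report only what shows in the picture. A call takes as long as a camera call.
- r.boxes_of(camera, target): "uv" ([column, row] in pixels, amid what is visible of it).
- r.mark_of(camera, target): "uv" ([column, row] in pixels: a listed point, or the origin of a listed thing).
The state is a dict: "clock": time; "joints": joint angles; "qvel": joint speeds; "tau": joint torques, N m; "tcp_pos": TCP position; "orientation": TCP orientation; "contact_force": force on the tool from outside, world axes, zero at the start; "moment": the same for the moment, N m; "grip_width": finger opening in m; "gripper_force": force on a finger pad.
Only numpy, scipy, OpenCV 4.12 (cv2) and the standard library are available. Lean on these libraries where they do the work, as an engineer would, in place of code of your own. Each camera call takes 0.05 s, during which the arm holds its last target. There are 200 camera calls.

TASK

The drawer front in the cam clamp has its finger scoop and is done: swing the clamp's lever open, lift that front out and stand it upright in an empty slot of the dowel rack. Then find the one front in the rack whose top edge has no scoop yet, stand it upright on the clamp's base between the jaws, centred along them, and swing the lever back so that the jaws hold it tight. Leave the other fronts and everything else on the bench where they are.

Things in the scene. Friction and masses are not known exactly. Their poses are not given: they have to be found in the camera images.
- done_front: finished wooden drawer front, in the clamp at the start: 140 long (its x), 16 thick (y), 100 high (z), 0.15 kg; round finger scoop 50 wide, 16 deep in the middle of the top edge; ends rebated on the +y face (the back 6 mm is 116 long). Origin: centre of the underside. Grasp across the thickness from above, fingertips 50 or more above the underside to clear jaws and dowels
- blank_front: the drawer front still without a scoop: straight top edge, a pencilled arc on one face, else the same size and origin as done_front. It stands in one of the rack's slots at the start
- scooped_a: finished drawer front with scoop, like done_front, standing in the rack; stays there
- scooped_b: finished drawer front with scoop, like done_front, standing in the rack; stays there
- rack: dowel rack fixed to the bench: board 290 (x) by 124 (y), top 20 above the bench, round-topped dowels of 12 diameter standing 36 above it that form four slots in a row along x, 70 apart. A slot is 20 wide (x) between dowel pairs at y = -42 and 42; a front stands in it on the board, its length along the rack's y, either way round. Origin: centre of the underside
- slot_1 (a point): middle of the rack's first slot (x = -105 in the rack's frame), on the board's top, where the middle of a front's underside stands
- slot_2 (a point): the same for the second slot (x = -35)
- slot_3 (a point): the same for the third slot (x = 35)
- slot_4 (a point): the same for the fourth slot (x = 105)
- cam_clamp: cam clamp fixed to the bench: base 190 (x) by 168 (y), 16 thick; fixed jaw's face at y = 8, sliding jaw's face at y = -8 with the lever at 0 and y = -20 with it at 1.15; jaws 100 long along x, 40 high above the base. A clamped front stands on the base with its length along x, either way round. Origin: underside, below the middle of a clamped front
- clamp_seat (a point): point on top of the clamp's base where the middle of the underside of a clamped front stands; z up, x along the jaws
- clamp_lever (a joint): angle of the clamp's lever: 0 when the jaws just touch a 16 thick front (the lever points along the clamp's -x), about -0.1 to 0 when it holds tight, 1.2 at the open stop; it turns anticlockwise from above to open, is stiff (about 3 N at the knob) and stays where it is left
- lever_knob (a point): middle of the black upright knob on the lever's end, 22 diameter, 44 high, its centre 70 above the bench and 120 from the pivot
- lever_pivot (a point): point on the lever's vertical axis at the height of lever_knob
- clamp_jaw: the clamp's sliding jaw, wood with a cork face, moved by the lever's eccentric. Same origin as cam_clamp with the lever at 0
- sanding_block: cork sanding block 64 x 117 x 28 lying beyond the clamp; bystander
- pencil: pencil 176 long lying at the bench's near edge; bystander
- wax_tin: round tin 82 diameter, 32 high, to the left of the rack; bystander

How it is judged:
On the way, in this order (a step that is already met when the one before it is completed fails the run):
1. the clamp is opened while the finished front still stands in it (value of joint clamp_lever above 0.7 rad and horizontal distance between done_front and clamp_seat below 0.03 m and z of done_front in the frame of clamp_seat below 0.01 m), for 0.1 s.
2. the finished front stands in the rack (z of done_front in the frame of rack below 0.024 m and x of done_front in the frame of rack between -0.125 and 0.125 m and y of done_front in the frame of rack between -0.03 and 0.03 m and angle between done_front's own z axis and vertical below 0.15 rad and angle between the x axis of done_front and the y axis of rack, either way round below 0.15 rad), for 0.2 s.
3. the unscooped front stands on the clamp's base between the jaws (horizontal distance between blank_front and clamp_seat below 0.03 m and z of blank_front in the frame of clamp_seat below 0.004 m and angle between blank_front's own z axis and vertical below 0.3 rad), for 0.1 s.
At the end, for the whole second after the job is handed in: Finished front at rest in a rack slot, on its board (4 mm), upright (0.15 rad), centred within 30 mm; unscooped front on the clamp's base (4 mm), upright and square to the jaws (0.08 rad), centred within 15 mm, lever below 0.15 rad, jaw pressing over 4 N; other fronts within 20 mm of their start (all of step 2 and linear speed of each of done_front, blank_front below 0.02 m/s and x of blank_front in the frame of clamp_seat between -0.015 and 0.015 m and z of blank_front in the frame of clamp_seat below 0.004 m and angle between blank_front's own z axis and vertical below 0.08 rad and angle between the x axis of blank_front and the x axis of cam_clamp, either way round below 0.08 rad and value of joint clamp_lever below 0.15 rad and contact force between clamp_jaw and blank_front above 4 N and distance of each of scooped_a, scooped_b from where it was at the start of the episode below 0.02 m); the robot touches nothing.
It fails at once if a front that should stay in the rack is pulled out or knocked over (distance of any of scooped_a, scooped_b from where it was at the start of the episode above 0.04 m).
It fails at once if a bystander is pushed away (distance of any of sanding_block, wax_tin from where it was at the start of the episode above 0.03 m or distance of pencil from where it was at the start of the episode above 0.05 m).
It also fails if it takes over 70 s, if anything falls off the work surface, if the arm or the gripper's body presses on something with over 40 N, if the wrist force passes 120 N, or if a joint passes its speed limit or range.

## Working session

There is one attempt and no reset: what is moved stays moved. The work goes in short steps, Python scripts to look and compute and a tool call to move; the robot and the scene stay as the last step left them, time stands still between calls to the robot, and variables do not carry over. Pictures are saved under pics/ and viewed, at most 10 in all, crops included, and the job is handed in when it is done.

Besides the shell and the picture viewer there is one more tool, called after "Call:" as name(argument=value, ...), one argument or row to a line, values as JSON. servo_tool: Moves the arm, as the interface text tells. Scaled input: -1 to 1 covers 250 mm each way for a shift and 90 degrees each way for a turn. Its arguments: {"type":"object","properties":{"commands":{"type":"array"},"claw":{"type":"number"},"squeeze":{"type":"number"}},"required":["commands"]}

```bash
mkdir -p pics; ls; cat > h.py <<'E'
import numpy as np, cv2
from scipy.spatial.transform import Rotation as R
from bench import r
def grab(n,name=None):
    o=r.get_obs(); p,d=r.grab_frame(n)
    if name: cv2.imwrite('pics/'+name+'.png',p[:,:,::-1])
    return p,d,o
def T(n,o=None):
    m=r.camera_model(n)
    if 'extrinsics' in m: return np.array(m['extrinsics'])
    o=o or r.get_obs(); A=np.eye(4); A[:3,:3]=R.from_rotvec(o['orientation']).as_matrix(); A[:3,3]=o['tcp_pos']
    return A@np.array(m['hand_eye'])
def rays(n,uv,o=None):
    m=r.camera_model(n); K=np.array([[m['fx'],0,m['cx']],[0,m['fy'],m['cy']],[0,0,1.]])
    # single radial term: undistort
    s=cv2.undistortPoints(np.array(uv,float).reshape(-1,1,2),K,np.array([m['k1'],0,0,0.]))[:,0]
    E=T(n,o); return E[:3,3],np.c_[s,np.ones(len(s))]@E[:3,:3].T
def onz(n,uv,z,o=None):
    c,d=rays(n,uv,o); z=np.broadcast_to(z,len(d)); return c+d*((z-c[2])/d[:,2])[:,None]
def cloud(n,depth,o=None):
    v,u=np.mgrid[0:400,0:640]; c,d=rays(n,np.c_[u.ravel(),v.ravel()],o)
    return (c+d*depth.ravel()[:,None]).reshape(400,640,3)
E
python3 - <<'E'
from h import *
np.set_printoptions(precision=4,suppress=True)
o=r.get_obs(); print(o, r.tcp_to_tips)
for n in ('scene','top'):
    p,d,_=grab(n,n+'0'); print(n,T(n)[:3],(d>0).mean())
    for t in ('done_front','blank_front','rack','slot_1','slot_2','slot_3','slot_4','cam_clamp','clamp_seat','lever_knob','lever_pivot','wax_tin','sanding_block'):
        try: print(t,[(np.round(x['uv'],1).tolist(),round(x['confidence'],2)) for x in r.mark_of(n,t)[:4]])
        except Exception as e: print(t,e)
E
```

```text
pics
{'clock': 0.0, 'joints': array([-1.2531,  0.4778,  0.0223,  1.5565, -0.0115,  1.1093, -0.0831]), 'qvel': array([-0.0014, -0.0012,  0.0004,  0.0001,  0.002 ,  0.0014, -0.0008]), 'tau': array([ -0.0007, -59.6439,   1.6079, -28.1218,   0.0126,   0.0091,
         0.0001]), 'tcp_pos': array([0.2786, 0.6142, 0.2493]), 'orientation': array([-0.6636, -3.0705,  0.0028]), 'contact_force': array([ 0.03  , -0.2024, -0.0565]), 'moment': array([ 0.0078,  0.0168, -0.0121]), 'gripper_force': 0.0, 'grip_width': 0.08555854365636682} 0.019
scene [[ 0.6258 -0.3718  0.6857 -0.1994]
 [-0.7798 -0.277   0.5615 -0.6739]
 [-0.0188 -0.886  -0.4632  0.6067]] 0.9682265625
done_front [([367.3, 245.8], 0.59)]
blank_front [([299.1, 197.7], 0.82)]
rack [([285.8, 214.0], 0.9), ([375.4, 254.9], 0.35)]
slot_1 [([279.7, 207.3], 0.96), ([299.2, 198.0], 0.92), ([320.4, 189.3], 0.87), ([256.9, 219.0], 0.81)]
slot_2 [([279.7, 207.3], 0.96), ([299.2, 198.0], 0.92), ([320.4, 189.3], 0.87), ([256.9, 219.0], 0.81)]
slot_3 [([279.7, 207.3], 0.96), ([299.2, 198.0], 0.92), ([320.4, 189.3], 0.87), ([256.9, 219.0], 0.81)]
slot_
[... 559 characters left out ...]
ack [([272.3, 195.2], 0.73)]
slot_1 [([273.0, 182.6], 0.9), ([267.1, 233.8], 0.8), ([273.6, 207.5], 0.68), ([279.2, 162.2], 0.65)]
slot_2 [([273.0, 182.6], 0.9), ([267.1, 233.8], 0.8), ([273.6, 207.5], 0.68), ([279.2, 162.2], 0.65)]
slot_3 [([273.0, 182.6], 0.9), ([267.1, 233.8], 0.8), ([273.6, 207.5], 0.68), ([279.2, 162.2], 0.65)]
slot_4 [([273.0, 182.6], 0.9), ([267.1, 233.8], 0.8), ([273.6, 207.5], 0.68), ([279.2, 162.2], 0.65)]
cam_clamp [([361.8, 200.3], 0.93)]
clamp_seat [([360.5, 199.9], 0.84)]
lever_knob [([390.2, 237.8], 0.75)]
lever_pivot [([385.0, 192.1], 0.69)]
wax_tin [([219.5, 267.2], 0.87), ([359.2, 198.1], 0.41)]
sanding_block [([355.2, 147.1], 0.89), ([274.8, 183.6], 0.71)]
```

```bash
python3 - <<'E'
import cv2
a=cv2.imread('pics/top0.png')[110:310,180:440]; b=cv2.imread('pics/scene0.png')[130:330,150:450]
cv2.imwrite('pics/top_c.png',cv2.resize(a,None,fx=3,fy=3,interpolation=2)); cv2.imwrite('pics/scene_c.png',cv2.resize(b,None,fx=2.6,fy=2.6,interpolation=2))
E
```

```text
(no output)
```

View pics/top_c.png

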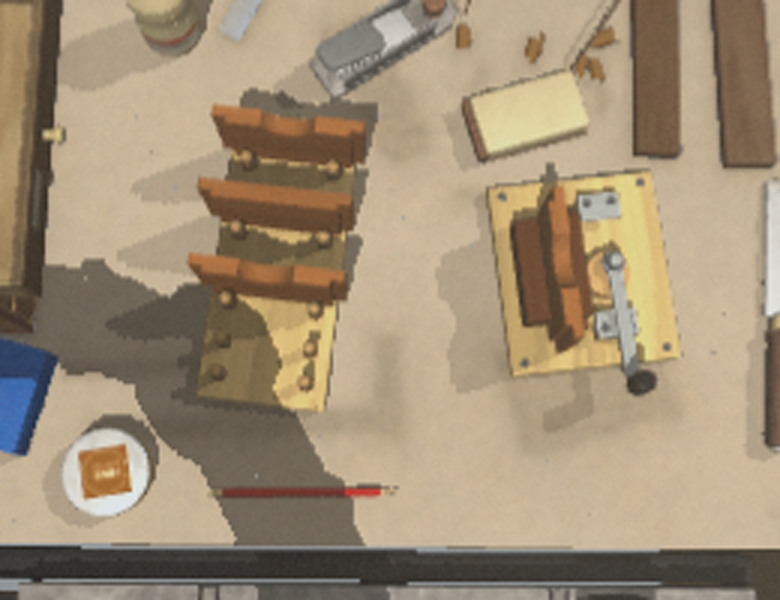

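View pics/scene_c.png

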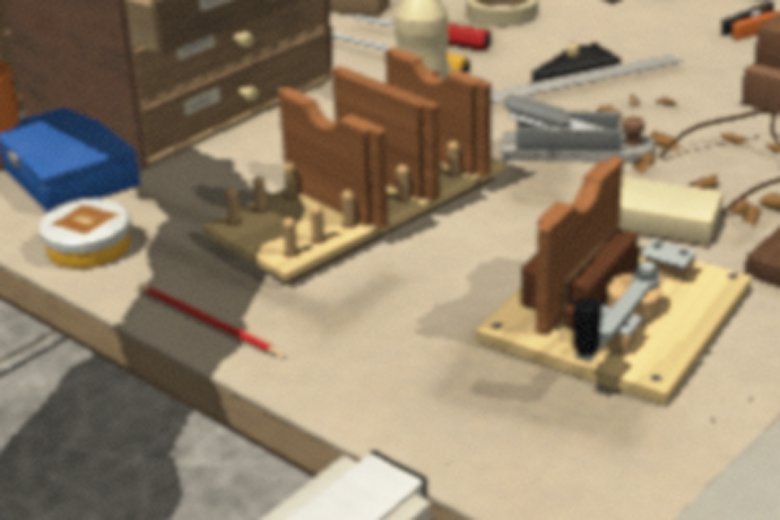

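The top crop shows three fronts in the rack. The middle one, at crop (275,205), has a straight edge, so it is the blank. The slot nearest the robot, at crop (262,355), is empty. The clamp is at the right, with its lever knob at crop (640,382). The scene view agrees.

```bash
python3 - <<'E'
from h import *
np.set_printoptions(precision=4,suppress=True)
S={}
S['top']=dict(slots=[[279.2,162.2],[273,182.6],[273.6,207.5],[267.1,233.8]],seat=[360.5,199.9],knob=[390.2,237.8],pivot=[385,192.1],tin=[219.5,267.2],block=[355.2,147.1])
S['scene']=dict(slots=[[320.4,189.3],[299.2,198],[279.7,207.3],[256.9,219]],seat=[371.5,243.5],knob=[375.9,254.6],pivot=[399.2,227.2],tin=[183.5,227.5],block=[404,214.2])
for n in S:
    s=S[n]; print(n,'slots',onz(n,s['slots'],.02)); print('seat',onz(n,[s['seat']],.016),'knob,piv',onz(n,[s['knob'],s['pivot']],.07),'tin',onz(n,[s['tin']],0),'block',onz(n,[s['block']],0))
# front tops from depth
for n in ('top','scene'):
    p,d,o=grab(n); C=cloud(n,d)
    hsv=cv2.cvtColor(p,cv2.COLOR_RGB2HSV)
    m=((C[...,2]>.10)&(C[...,2]<.135)&(C[...,0]>.3)&(C[...,0]<.9)&(np.abs(C[...,1])<.45)&(d>0)).astype(np.uint8)
    k,L,st,ce=cv2.connectedComponentsWithStats(m)
    for i in range(1,k):
        if st[i,4]<30: continue
        q=C[L==i]; (c,wh,a)=cv2.minAreaRect((q[:,:2]*1000).astype(np.float32)); print(n,ce[i],st[i,4],'c',c,'wh',wh,a,'z',np.percentile(q[:,2],[50,95]))
E
```

```text
top slots [[0.7004 0.0569 0.02  ]
 [0.6372 0.0735 0.02  ]
 [0.5623 0.0696 0.02  ]
 [0.485  0.086  0.02  ]]
seat [[ 0.5896 -0.1859  0.016 ]] knob,piv [[ 0.4723 -0.2587  0.07  ]
 [ 0.6017 -0.2477  0.07  ]] tin [[0.389  0.2217 0.    ]] block [[ 0.7593 -0.1744  0.    ]]
scene slots [[0.7087 0.0531 0.02  ]
 [0.6366 0.0663 0.02  ]
 [0.5692 0.073  0.02  ]
 [0.493  0.0776 0.02  ]]
seat [[ 0.5737 -0.1969  0.016 ]] knob,piv [[ 0.4753 -0.2686  0.07  ]
 [ 0.5911 -0.2529  0.07  ]] tin [[0.3795 0.2174 0.    ]] block [[ 0.7559 -0.1759  0.    ]]
top [231.9033 106.8067] 269 c (837.5936279296875, 190.71470642089844) wh (53.29952621459961, 60.5543212890625) 32.829612731933594 z [0.1169 0.1294]
top [275.8833 151.0053] 377 c (703.41455078125, 60.64656066894531) wh (139.7954559326172, 18.40215301513672) 84.08648681640625 z [0.1184 0.1238]
top [271.2808 174.9869] 381 c (634.057861328125, 70.53173828125) wh (139.29656982421875, 17.104778289794922) 83.88066101074219 z [0.1212 0.1248]
top [367.6944 197.3673] 324 c (578.1296997070312, -191.03451538085938) wh (139.98170471191406, 16.954153060913086) 7.136091709
[... 971 characters left out ...]
7.477622985839844) wh (143.83877563476562, 23.25037384033203) 83.81432342529297 z [0.112  0.1213]
scene [297.5294 167.0679] 442 c (630.0394287109375, 67.29679870605469) wh (142.20462036132812, 21.646934509277344) 84.36901092529297 z [0.1148 0.1217]
scene [276.8786 176.568 ] 412 c (560.416748046875, 72.91007995605469) wh (147.5852813720703, 20.756149291992188) 83.09060668945312 z [0.1119 0.1212]
scene [371.6852 207.1453] 413 c (573.939697265625, -194.26036071777344) wh (143.93809509277344, 17.957361221313477) 7.016703128814697 z [0.1116 0.1177]
scene [430.9059 312.8787] 404 c (364.98126220703125, -444.9127502441406) wh (13.97496509552002, 129.7723846435547) 87.58679962158203 z [0.1016 0.1029]
```

Call:
servo_tool(
  commands=[
    [[-0.92,-0.66,-0.2],[0,0,0.62]],
    [[-0.92,-0.66,-0.2],[0,0,0.62]],
    [[-0.92,-0.66,-0.2],[0,0,0.62]],
    [[-0.92,-0.66,-0.2],[0,0,0.62]],
    [[-0.92,-0.66,-0.2],[0,0,0.62]],
    [[-0.92,-0.66,-0.2],[0,0,0.62]],
    [[-0.92,-0.66,-0.2],[0,0,0.62]],
    [[-0.92,-0.66,-0.2],[0,0,0.62]],
  ],
)

```text
clock: 2.3
tcp_pos: [0.4209, 0.3685, 0.3009]
orientation: [-2.027, -2.4, -0.002]
contact_force: [-0.5, 0.2, 0.1]
grip_width: 0.0853
gripper_force: 0.0
```

```bash
cat >> h.py <<'E'
def plan(*wps):
    "wps: (x,y,z,yaw of tool y in deg) ; prints row in tool units from the present pose (tool set vertical)"
    o=r.get_obs(); A=R.from_rotvec(o['orientation'])
    y=A.as_matrix()[:,1]; print('now',np.round(o['tcp_pos'],4),'yaw',round(np.degrees(np.arctan2(y[1],y[0])),2),'q',np.round(o['joints'],2),'t',round(o['clock'],2),'w',round(o['grip_width'],4))
    for x,yy,z,w in wps:
        c,s=np.cos(np.radians(w)),np.sin(np.radians(w))
        B=np.array([[-s,c,0],[c,s,0],[0,0,-1]]).T if False else np.c_[[-s*1,c,0],[c,s,0],[0,0,-1]]
        if np.linalg.det(B)<0: B[:,0]*=-1
        d=A.inv().apply(np.array([x,yy,z])-o['tcp_pos'])/.25; t=(A.inv()*R.from_matrix(B)).as_rotvec()/(np.pi/2)
        print((x,yy,z,w),np.round(d,3).tolist(),np.round(t,3).tolist())
E
python3 - <<'E'
from h import *
plan((.48,.08,.3,-20),(.46,-.12,.3,-50))
E
```

```text
now [0.4209 0.3685 0.3009] yaw 9.63 q [-1.07  0.24  0.29  1.79 -0.08  1.12 -0.59] t 2.3 w 0.0853
(0.48, 0.08, 0.3, -20) [-1.177, 0.04, 0.003] [0.0, -0.001, 0.329]
(0.46, -0.12, 0.3, -50) [-1.953, -0.172, 0.002] [0.0, -0.001, 0.663]
```

Call:
servo_tool(
  commands=[
    [[-1,0.03,0],[0,0,0.3]],
    [[-1,0.03,0],[0,0,0.3]],
    [[-1,0.03,0],[0,0,0.3]],
    [[-1,0.03,0],[0,0,0.3]],
    [[-1,0.03,0],[0,0,0.3]],
    [[-1,0.03,0],[0,0,0.3]],
  ],
)

```text
clock: 2.9
tcp_pos: [0.4709, 0.1183, 0.3006]
orientation: [2.533, 1.856, -0.0]
contact_force: [0.5, 0.1, -0.2]
grip_width: 0.0857
gripper_force: 0.0
```

```bash
python3 - <<'E'
from h import *
plan((.48,-.13,.3,-50),(.474,-.2635,.25,-83))
E
```

```text
now [0.4709 0.1183 0.3006] yaw -17.55 q [-0.84  0.11  0.51  1.96 -0.06  1.09 -0.61] t 2.9 w 0.0857
(0.48, -0.13, 0.3, -50) [-0.936, 0.334, 0.004] [0.001, 0.0, 0.361]
(0.474, -0.2635, 0.25, -83) [-1.452, 0.472, 0.204] [0.001, 0.0, 0.727]
```

Call:
servo_tool(
  commands=[
    [[-0.94,0.33,0],[0,0,0.4]],
    [[-0.94,0.33,0],[0,0,0.4]],
    [[-0.94,0.33,0],[0,0,0.4]],
    [[-0.94,0.33,0],[0,0,0.4]],
    [[-0.94,0.33,0],[0,0,0.4]],
    [[-0.94,0.33,0],[0,0,0.4]],
    [[-0.94,0.33,0],[0,0,0.4]],
    [[-0.94,0.33,0],[0,0,0.4]],
  ],
)

```text
clock: 3.7
tcp_pos: [0.4799, -0.1224, 0.3]
orientation: [-2.978, -0.998, 0.001]
contact_force: [-0.3, 0.1, 0.2]
grip_width: 0.0856
gripper_force: 0.0
```

```bash
python3 - <<'E'
from h import *
np.set_printoptions(precision=4,suppress=True)
p,d,o=grab('wrist','w1'); print(T('wrist',o))
for t,z in (('lever_knob',.07),('lever_pivot',.07),('clamp_seat',.016),('done_front',.016)):
    print(t,[(np.round(x['uv'],1).tolist(),round(x['confidence'],2),onz('wrist',[x['uv']],z,o)[0]) for x in r.mark_of('wrist',t)[:2]])
C=cloud('wrist',d,o)
m=((C[...,2]>.085)&(C[...,2]<.135)&(d>0)).astype(np.uint8)
k,L,st,ce=cv2.connectedComponentsWithStats(m)
for i in range(1,k):
    if st[i,4]<100: continue
    q=C[L==i]; print(ce[i],st[i,4],cv2.minAreaRect((q[:,:2]*1000).astype(np.float32)),np.percentile(q[:,2],[50,95]))
plan((.474,-.2635,.2,-83))
E
```

```text
[[ 0.6033 -0.765  -0.2256  0.5371]
 [-0.7975 -0.5791 -0.1693 -0.0794]
 [-0.0012  0.282  -0.9594  0.4234]
 [ 0.      0.      0.      1.    ]]
lever_knob [([429.7, 254.7], 0.89, array([ 0.4748, -0.2671,  0.07  ])), ([426.5, 131.6], 0.25, array([ 0.573 , -0.1749,  0.07  ]))]
lever_pivot [([495.6, 163.0], 0.94, array([ 0.592 , -0.2524,  0.07  ]))]
clamp_seat [([429.6, 255.7], 0.39, array([ 0.4641, -0.2966,  0.016 ]))]
done_front [([424.7, 132.5], 0.93, array([ 0.5765, -0.1885,  0.016 ]))]
[251.2806   9.5387] 581 ((554.1107177734375, 20.363826751708984), (11.517370223999023, 36.80117416381836), 20.256338119506836) [0.1186 0.1208]
[456.2827 138.3458] 4138 ((576.49853515625, -192.4850616455078), (140.07012939453125, 17.414390563964844), 6.979582786560059) [0.1104 0.1166]
[431.2974 261.6359] 195 ((473.2297668457031, -264.37786865234375), (14.169795036315918, 20.34644317626953), 87.62187957763672) [0.09   0.0915]
now [ 0.4796 -0.1233  0.3002] yaw -53.05 q [-0.55  0.14  0.76  1.95 -0.11  1.09 -0.67] t 3.95 w 0.0853
(0.474, -0.2635, 0.2, -83) [-0.355, 0.435, 0.401] [-0.0, 0.0, 0.333]
```

View pics/w1.png

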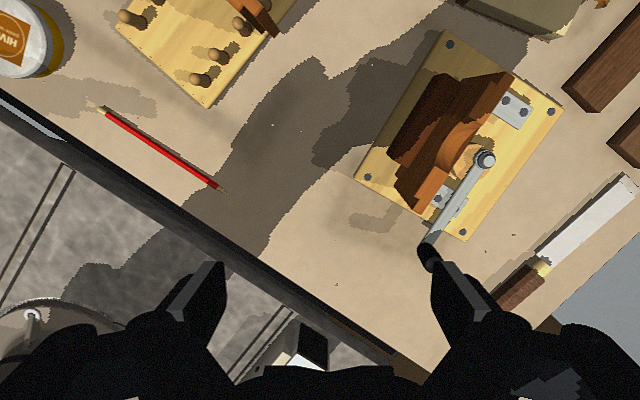

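The wrist picture shows the clamp with its front at (455,138), the knob at (430,260) and the pivot at (490,158). The positions agree with the fixed cameras: front centre at (0.5765, -0.1925), yaw 7°, and knob at about (0.474, -0.265).

Call:
servo_tool(
  commands=[
    [[-0.36,0.44,0.4],[0,0,0.333]],
    [[-0.36,0.44,0.4],[0,0,0.333]],
    [[-0.36,0.44,0.4],[0,0,0.333]],
    [[-0.36,0.44,0.4],[0,0,0.333]],
    [[-0.36,0.44,0.4],[0,0,0.333]],
    [[-0.36,0.44,0.4],[0,0,0.333]],
  ],
)

```text
clock: 4.55
tcp_pos: [0.4733, -0.266, 0.2001]
orientation: [-3.136, -0.189, 0.001]
contact_force: [-0.1, 0.2, -0.3]
grip_width: 0.0851
gripper_force: 0.0
```

```bash
python3 - <<'E'
from h import *
plan((.4742,-.2655,.08,-83))
E
```

```text
now [ 0.4733 -0.266   0.2001] yaw -83.08 q [-0.26  0.42  0.84  1.96 -0.39  0.93 -0.67] t 4.55 w 0.0851
(0.4742, -0.2655, 0.08, -83) [0.004, -0.001, 0.481] [-0.0, 0.001, -0.001]
```

Call:
servo_tool(
  commands=[
    [[0,0,0.24],[0,0,0]],
    [[0,0,0.46],[0,0,0]],
    [[0,0,0.48],[0,0,0]],
    [[0,0,0.48],[0,0,0]],
  ],
)

```text
clock: 4.95
tcp_pos: [0.4729, -0.2636, 0.0786]
orientation: [-3.133, -0.194, 0.005]
contact_force: [-0.4, 0.2, -1.1]
grip_width: 0.0853
gripper_force: 0.0
```

Call:
servo_tool(
  commands=[
    [[0,0,0],[0,0,0]],
    [[0,0,0],[0,0,0]],
    [[0,0,0],[0,0,0]],
    [[0,0,0],[0,0,0]],
    [[0,0,0],[0,0,0]],
    [[0,0,0],[0,0,0]],
  ],
  claw=1,
  squeeze=25,
)

```text
clock: 5.55
tcp_pos: [0.4739, -0.2667, 0.0813]
orientation: [3.136, 0.187, 0.003]
contact_force: [-1.5, 0.9, 7.3]
grip_width: 0.0203
gripper_force: 24.8
```

```bash
python3 - <<'E'
from h import *
o=r.get_obs();print(o['tcp_pos'],o['grip_width'],o['gripper_force'],o['contact_force'])
# arc rows in tool units: knob at (-.12,0) rel pivot in tool x; opens toward +tool y
for a in np.arange(.1,1.2,.1):
    print(round(a,2),np.round([(.12-.12*np.cos(a))/.25,.12*np.sin(a)/.25],3))
E
```

```text
[ 0.47387727 -0.26672223  0.08127911] 0.020273201694637078 24.825748410075903 [-1.53489836  0.88943795  7.33276269]
0.1 [0.002 0.048]
0.2 [0.01  0.095]
0.3 [0.021 0.142]
0.4 [0.038 0.187]
0.5 [0.059 0.23 ]
0.6 [0.084 0.271]
0.7 [0.113 0.309]
0.8 [0.146 0.344]
0.9 [0.182 0.376]
1.0 [0.221 0.404]
1.1 [0.262 0.428]
```

Call:
servo_tool(
  commands=[
    [[0.002,0.048,0],[0,0,-0.064]],
    [[0.01,0.095,0],[0,0,-0.127]],
    [[0.021,0.142,0],[0,0,-0.19]],
    [[0.038,0.187,0],[0,0,-0.255]],
    [[0.059,0.23,0],[0,0,-0.32]],
    [[0.084,0.271,0],[0,0,-0.38]],
    [[0.113,0.309,0],[0,0,-0.445]],
    [[0.146,0.344,0],[0,0,-0.51]],
    [[0.182,0.376,0],[0,0,-0.57]],
    [[0.221,0.404,0],[0,0,-0.635]],
    [[0.262,0.43,0],[0,0,-0.7]],
    [[0.275,0.44,0],[0,0,-0.72]],
    [[0.275,0.44,0],[0,0,-0.72]],
    [[0.275,0.44,0],[0,0,-0.72]],
  ],
)

```text
clock: 6.95
tcp_pos: [0.5571, -0.3646, 0.0813]
orientation: [-2.544, -1.842, -0.007]
contact_force: [2.2, 6.4, 6.2]
grip_width: 0.02
gripper_force: 24.7
```

Call:
servo_tool(
  commands=[
    [[0,0,0],[0,0,0]],
    [[0,0,0],[0,0,0]],
    [[0,0,0],[0,0,0]],
    [[0,0,-0.2],[0,0,0]],
    [[0,0,-0.4],[0,0,0]],
    [[0,0,-0.6],[0,0,0]],
    [[0,0,-0.7],[0,0,0]],
  ],
  claw=0,
)

```text
clock: 7.65
tcp_pos: [0.5552, -0.3694, 0.2602]
orientation: [2.544, 1.833, 0.003]
contact_force: [1.0, -1.0, 0.2]
grip_width: 0.0852
gripper_force: 0.0
```

```bash
python3 - <<'E'
from h import *
np.set_printoptions(precision=4,suppress=True)
for n in ('top','scene'):
    p,d,o=grab(n,n+'1'); C=cloud(n,d)
    for t,z in (('lever_knob',.07),('lever_pivot',.07)):
        print(n,t,[(np.round(x['uv'],1).tolist(),round(x['confidence'],2),onz(n,[x['uv']],z,o)[0]) for x in r.mark_of(n,t)[:2]])
    m=((C[...,2]>.105)&(C[...,2]<.135)&(C[...,0]>.45)&(C[...,0]<.68)&(C[...,1]<-.1)&(C[...,1]>-.28)&(d>0))
    q=C[m]; print(cv2.minAreaRect((q[:,:2]*1000).astype(np.float32)),np.percentile(q[:,2],[50,95]))
plan((.5764,-.1925,.25,-83),(.5764,-.1925,.095,-83))
E
```

```text
top lever_knob [([425.2, 206.9], 0.85, array([ 0.5607, -0.3606,  0.07  ]))]
top lever_pivot [([385.2, 195.3], 0.95, array([ 0.5925, -0.248 ,  0.07  ]))]
((577.5189208984375, -190.96954345703125), (139.5503692626953, 16.391939163208008), 7.181581020355225) [0.1165 0.1202]
scene lever_knob [([440.6, 254.1], 0.83, array([ 0.5518, -0.367 ,  0.07  ]))]
scene lever_pivot [([398.6, 227.4], 0.67, array([ 0.5896, -0.2523,  0.07  ]))]
((574.1427001953125, -194.13772583007812), (141.80279541015625, 18.126766204833984), 6.759988784790039) [0.1152 0.1178]
now [ 0.5537 -0.3671  0.2536] yaw -18.38 q [ 0.18  0.49  0.45  1.6  -0.23  1.11  0.36] t 7.95 w 0.0856
(0.5764, -0.1925, 0.25, -83) [0.691, -0.134, 0.015] [-0.002, 0.001, 0.718]
(0.5764, -0.1925, 0.095, -83) [0.691, -0.132, 0.635] [-0.002, 0.001, 0.718]
```

Call:
servo_tool(
  commands=[
    [[0.69,-0.133,0],[0,0,0.718]],
    [[0.69,-0.133,0],[0,0,0.718]],
    [[0.69,-0.133,0],[0,0,0.718]],
    [[0.69,-0.133,0],[0,0,0.718]],
    [[0.69,-0.133,0],[0,0,0.718]],
    [[0.69,-0.133,0],[0,0,0.718]],
    [[0.69,-0.133,0],[0,0,0.718]],
    [[0.69,-0.133,0],[0,0,0.718]],
    [[0.69,-0.133,0.1],[0,0,0.718]],
    [[0.69,-0.133,0.2],[0,0,0.718]],
    [[0.69,-0.133,0.2],[0,0,0.718]],
  ],
  claw=0.45,
)

```text
clock: 9.05
tcp_pos: [0.5745, -0.1921, 0.2008]
orientation: [-3.134, -0.192, 0.013]
contact_force: [-0.6, 0.4, -0.1]
grip_width: 0.0468
gripper_force: 0.0
```

```bash
python3 - <<'E'
from h import *
plan((.5764,-.1925,.09,-83))
E
```

```text
now [ 0.5745 -0.1921  0.2008] yaw -82.98 q [-0.27  0.49  0.66  1.8  -0.35  0.98 -0.91] t 9.05 w 0.0468
(0.5764, -0.1925, 0.09, -83) [0.011, 0.004, 0.443] [-0.002, 0.005, 0.0]
```

Call:
servo_tool(
  commands=[
    [[0.01,0.003,0.15],[0,0,0]],
    [[0.01,0.003,0.3],[0,0,0]],
    [[0.01,0.003,0.42],[0,0,0]],
    [[0.01,0.003,0.44],[0,0,0]],
    [[0.01,0.003,0.44],[0,0,0]],
  ],
)

```text
clock: 9.55
tcp_pos: [0.5796, -0.194, 0.0952]
orientation: [-3.136, -0.192, 0.003]
contact_force: [-0.6, 0.6, 0.4]
grip_width: 0.0468
gripper_force: 0.0
```

Call:
servo_tool(
  commands=[
    [[0,0,0],[0,0,0]],
    [[0,0,0],[0,0,0]],
    [[0,0,0],[0,0,0]],
    [[0,0,0],[0,0,0]],
    [[0,0,0],[0,0,0]],
  ],
  claw=1,
  squeeze=40,
)

```text
clock: 10.05
tcp_pos: [0.5811, -0.1939, 0.0972]
orientation: [3.136, 0.192, 0.005]
contact_force: [-0.6, 0.6, 6.5]
grip_width: 0.0155
gripper_force: 40.6
```

Call:
servo_tool(
  commands=[
    [[0,0,-0.15],[0,0,0]],
    [[0,0,-0.3],[0,0,0]],
    [[0,0,-0.45],[0,0,0]],
    [[0,0,-0.6],[0,0,0]],
    [[0,0,-0.6],[0,0,0]],
    [[0,0,-0.6],[0,0,0]],
  ],
)

```text
clock: 10.65
tcp_pos: [0.5802, -0.1937, 0.2464]
orientation: [-3.136, -0.192, -0.004]
contact_force: [0.1, 0.9, -2.8]
grip_width: 0.0148
gripper_force: 39.7
```

```bash
python3 - <<'E'
from h import *
np.set_printoptions(precision=4,suppress=True)
for n in ('top','scene'):
    p,d,o=grab(n,n+'2'); C=cloud(n,d)
    print(n,'slots',[(round(x['confidence'],2),onz(n,[x['uv']],.02,o)[0]) for x in r.mark_of(n,'slot_1')[:4]])
    # dowels: tops near empty slot
    m=((C[...,2]>.04)&(C[...,2]<.065)&(C[...,0]>.44)&(C[...,0]<.535)&(C[...,1]>0)&(C[...,1]<.16)&(d>0)).astype(np.uint8)
    k,L,st,ce=cv2.connectedComponentsWithStats(m)
    for i in range(1,k): print(ce[i],st[i,4],C[L==i].mean(0))
    for x0,x1 in ((.535,.6),(.6,.67),(.67,.74)):
        q=C[(C[...,2]>.105)&(C[...,2]<.13)&(C[...,0]>x0)&(C[...,0]<x1)&(C[...,1]>-.03)&(C[...,1]<.16)]; print(cv2.minAreaRect((q[:,:2]*1000).astype(np.float32)))
plan((.494,.083,.25,-6))
E
```

```text
top slots [(0.88, array([0.7054, 0.0583, 0.02  ])), (0.72, array([0.4882, 0.0829, 0.02  ])), (0.65, array([0.6389, 0.0839, 0.02  ])), (0.59, array([0.5629, 0.0734, 0.02  ]))]
[253.1579 221.8421] 19 [0.5142 0.1228 0.0539]
[282.5882 225.1176] 17 [0.5061 0.0401 0.0538]
[251.4118 232.8824] 17 [0.4829 0.1263 0.0548]
[281.1333 236.4667] 15 [0.474  0.0433 0.0549]
((564.6143798828125, 75.97819519042969), (137.8638458251953, 16.703229904174805), 84.3493881225586)
((634.3104248046875, 70.90507507324219), (140.30386352539062, 17.2796688079834), 83.90090942382812)
((703.7005615234375, 60.16719436645508), (138.94248962402344, 17.971843719482422), 84.05229949951172)
scene slots [(0.84, array([0.7132, 0.0622, 0.02  ])), (0.78, array([0.4927, 0.082 , 0.02  ])), (0.72, array([0.5695, 0.0795, 0.02  ])), (0.65, array([0.6389, 0.0631, 0.02  ]))]
[249.     200.9062] 32 [0.5098 0.1184 0.0491]
[238.4242 205.5455] 33 [0.478  0.1222 0.0488]
[281.3333 207.    ] 3 [0.5345 0.0338 0.0491]
[271.0286 212.4   ] 35 [0.5004 0.0353 0.0492]
[260.6571 217.2571] 35 [0.4688 0.0381 0.0498]
((560.2103881835938, 72.7977066040039), (140.8726348876953, 20.24359893798828), 83.55903625488281)
((631.3397216796875, 68.60324096679688), (144.2069854736328, 21.203645706176758), 83.7339096069336)
((699.4218139648438, 58.075592041015625), (143.2855987548828, 21.608808517456055), 83.88591003417969)
now [ 0.5791 -0.1933  0.2439] yaw -82.98 q [-0.29  0.45  0.69  1.76 -0.32  1.06 -0.94] t 10.85 w 0.0151
(0.494, 0.083, 0.25, -6) [-0.203, -1.139, -0.023] [-0.002, 0.001, -0.855]
```

Call:
servo_tool(
  commands=[
    [[-0.1,-0.57,-0.02],[0,0,-0.43]],
    [[-0.1,-0.57,-0.02],[0,0,-0.43]],
    [[-0.1,-0.57,-0.02],[0,0,-0.43]],
    [[-0.1,-0.57,-0.02],[0,0,-0.43]],
    [[-0.2,-0.95,-0.02],[0,0,-0.85]],
    [[-0.2,-0.95,-0.02],[0,0,-0.85]],
    [[-0.2,-0.95,-0.02],[0,0,-0.85]],
    [[-0.2,-0.95,-0.02],[0,0,-0.85]],
    [[-0.2,-0.95,-0.02],[0,0,-0.85]],
    [[-0.2,-0.95,-0.02],[0,0,-0.85]],
    [[-0.2,-0.95,-0.02],[0,0,-0.85]],
  ],
)

```text
clock: 11.95
tcp_pos: [0.501, 0.0356, 0.2496]
orientation: [-2.347, -2.087, 0.002]
contact_force: [-1.0, -0.5, -1.8]
grip_width: 0.0151
gripper_force: 40.3
```

```bash
python3 - <<'E'
from h import *
plan((.4935,.087,.22,-6.1))
E
```

```text
now [0.501  0.0356 0.2496] yaw -6.71 q [-0.55  0.2   0.4   1.98 -0.09  0.98 -0.22] t 11.95 w 0.0151
(0.4935, 0.087, 0.22, -6.1) [0.201, -0.054, 0.118] [-0.001, 0.0, -0.007]
```

Call:
servo_tool(
  commands=[
    [[0.2,-0.054,0.1],[0,0,-0.007]],
    [[0.2,-0.054,0.1],[0,0,-0.007]],
    [[0.2,-0.054,0.1],[0,0,-0.007]],
    [[0.2,-0.054,0.1],[0,0,-0.007]],
  ],
)

```text
clock: 12.35
tcp_pos: [0.4937, 0.0863, 0.2253]
orientation: [2.334, 2.103, -0.001]
contact_force: [0.5, -0.2, -1.8]
grip_width: 0.0151
gripper_force: 40.3
```

```bash
python3 - <<'E'
from h import *
np.set_printoptions(precision=4,suppress=True)
p,d,o=grab('wrist','w2'); C=cloud('wrist',d,o)
print('tcp',o['tcp_pos'])
m=((C[...,2]>.035)&(C[...,2]<.065)&(C[...,0]>.3)&(C[...,0]<.8)&(C[...,1]>-0.05)&(C[...,1]<.2)&(d>0)).astype(np.uint8)
k,L,st,ce=cv2.connectedComponentsWithStats(m)
for i in range(1,k):
    if st[i,4]>15: q=C[L==i]; print(ce[i],st[i,4],q.mean(0),q[q[:,2]>q[:,2].max()-.006].mean(0))
for n in ('top','scene'):
    p,d,o=grab(n); C=cloud(n,d)
    q=C[(C[...,2]>.14)&(C[...,2]<.245)&(abs(C[...,0]-.49)<.07)&(abs(C[...,1]-.085)<.09)]
    for z0,z1 in ((.15,.17),(.17,.19),(.19,.21),(.21,.24)):
        s=q[(q[:,2]>z0)&(q[:,2]<z1)]
        if len(s)>20: print(n,z0,len(s),s.mean(0),cv2.minAreaRect((s[:,:2]*1000).astype(np.float32)))
plan((.4935,.087,.101,-6.1))
E
```

```text
tcp [0.4937 0.0863 0.2253]
[478.1485 179.2984] 2654 [0.6245 0.0776 0.0509] [0.6265 0.0777 0.0621]
[396.9147 180.1333] 1418 [0.5538 0.0841 0.0509] [0.557  0.0867 0.062 ]
[560.2457 182.6837] 3399 [0.6954 0.0674 0.0519] [0.696  0.0676 0.062 ]
[307.6095 140.419 ] 105 [0.4805 0.1279 0.0526] [0.4802 0.1273 0.0541]
[634.2967 236.7143] 91 [0.7808 0.003  0.0367] [0.7808 0.003  0.0367]
top 0.15 25 [0.484  0.0387 0.16  ] ((483.3042297363281, 37.927120208740234), (6.310149192810059, 51.3060188293457), 4.082897186279297)
top 0.17 25 [0.4853 0.0333 0.1803] ((484.6469421386719, 35.263145446777344), (10.6891450881958, 49.871192932128906), 11.999929428100586)
top 0.19 21 [0.4836 0.0378 0.1992] ((483.25128173828125, 36.50244903564453), (5.037785053253174, 45.52633285522461), 2.49048113822937)
top 0.21 39 [0.4844 0.0316 0.2233] ((484.0507507324219, 34.91244125366211), (6.961991310119629, 45.62987518310547), 6.711033821105957)
scene 0.15 324 [0.4842 0.0658 0.1599] ((486.22601318359375, 78.78366088867188), (142.95703125, 18.627944946289062), 87.8289794921875)
scene 0.17 346 [0.4844 0.0656 0.18  ] ((487.3570251464844, 79.71148681640625), (144.0507354736328, 17.767805099487305), 87.54791259765625)
scene 0.19 329 [0.4842 0.0645 0.1999] ((486.3174133300781, 79.7577896118164), (145.12060546875, 20.05377769470215), 87.63910675048828)
scene 0.21 536 [0.4835 0.0624 0.2252] ((491.8038635253906, 78.94573974609375), (43.57125473022461, 140.29165649414062), 7.948400020599365)
now [0.494  0.0859 0.2257] yaw -6.01 q [-0.61  0.22  0.37  2.01 -0.1   0.92 -0.3 ] t 12.5 w 0.0152
(0.4935, 0.087, 0.101, -6.1) [0.004, -0.003, 0.499] [0.001, 0.0, 0.001]
```

View pics/w2.png

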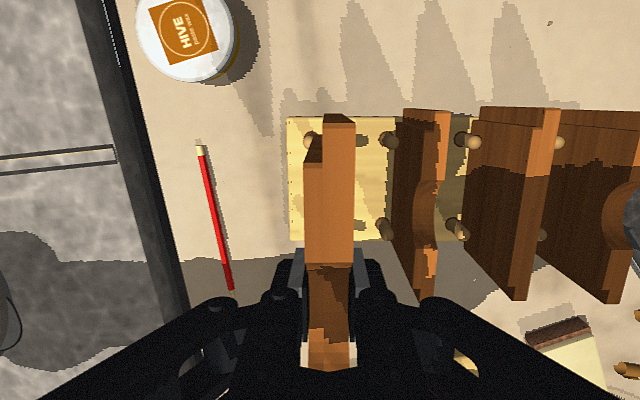

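Call:
servo_tool(
  commands=[
    [[0.002,-0.002,0.15],[0,0,0]],
    [[0.002,-0.002,0.3],[0,0,0]],
    [[0.002,-0.002,0.36],[0,0,0]],
    [[0.002,-0.002,0.4],[0,0,0]],
    [[0.002,-0.002,0.44],[0,0,0]],
    [[0.002,-0.002,0.47],[0,0,0]],
    [[0.002,-0.002,0.48],[0,0,0]],
    [[0.002,-0.002,0.48],[0,0,0]],
  ],
)

```text
clock: 13.3
tcp_pos: [0.4933, 0.0876, 0.1054]
orientation: [2.332, 2.105, 0.0]
contact_force: [-1.0, 0.1, -1.8]
grip_width: 0.0153
gripper_force: 40.3
```

```bash
python3 - <<'E'
from h import *
np.set_printoptions(precision=4,suppress=True)
p,d,o=grab('wrist','w3'); print(o['contact_force'],o['moment'])
plan((.4935,.087,.101,-6.1))
E
```

```text
[-0.9948  0.1153 -1.7789] [ 0.0463 -0.0171  0.0105]
now [0.4934 0.0877 0.1057] yaw -5.87 q [-0.56  0.41  0.31  2.11 -0.2   0.65 -0.21] t 13.35 w 0.015
(0.4935, 0.087, 0.101, -6.1) [-0.003, 0.001, 0.019] [0.0, -0.0, 0.003]
```

View pics/w3.png

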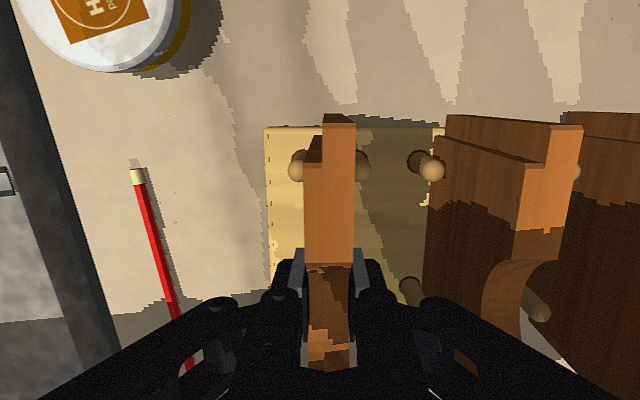

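The front hangs between its dowels, which show at (298,165) and (362,165), with no contact force. I'll lower it onto the board.

Call:
servo_tool(
  commands=[
    [[-0.002,0,0.01],[0,0,0.003]],
    [[-0.002,0,0.018],[0,0,0.003]],
    [[-0.002,0,0.024],[0,0,0.003]],
    [[-0.002,0,0.024],[0,0,0.003]],
  ],
)

```text
clock: 13.75
tcp_pos: [0.4937, 0.0871, 0.1012]
orientation: [-2.337, -2.099, -0.002]
contact_force: [-6.0, -1.9, 20.8]
grip_width: 0.0153
gripper_force: 43.6
```

Call:
servo_tool(
  commands=[
    [[0,0,0],[0,0,0]],
    [[0,0,0],[0,0,0]],
    [[0,0,0],[0,0,0]],
    [[0,0,0],[0,0,0]],
  ],
  claw=0.6,
)

```text
clock: 14.15
tcp_pos: [0.493, 0.0871, 0.0992]
orientation: [-2.337, -2.1, 0.0]
contact_force: [0.8, -0.3, -0.1]
grip_width: 0.0342
gripper_force: 0.0
```

Call:
servo_tool(
  commands=[
    [[0,0,-0.1],[0,0,0]],
    [[0,0,-0.25],[0,0,0]],
    [[0,0,-0.4],[0,0,0]],
    [[0,0,-0.5],[0,0,0]],
    [[0,0,-0.5],[0,0,0]],
    [[0,0,-0.5],[0,0,0]],
  ],
)

```text
clock: 14.75
tcp_pos: [0.493, 0.0873, 0.2243]
orientation: [2.337, 2.1, 0.001]
contact_force: [-0.6, 1.1, -0.1]
grip_width: 0.034
gripper_force: 0.0
```

```bash
python3 - <<'E'
from h import *
np.set_printoptions(precision=4,suppress=True)
p,d,o=grab('wrist','w4'); Cw=cloud('wrist',d,o); D={'wrist':(Cw,d)}
for n in ('top','scene'):
    p,d,_=grab(n); D[n]=(cloud(n,d),d)
for n,(C,d) in D.items():
    for x0,x1 in ((.45,.53),(.535,.595),(.605,.667)):
        q=C[(C[...,2]>.112)&(C[...,2]<.13)&(C[...,0]>x0)&(C[...,0]<x1)&(C[...,1]>-.03)&(C[...,1]<.16)&(d>0)]
        if len(q)>20: print(n,x0,cv2.minAreaRect((q[:,:2]*1000).astype(np.float32)),np.percentile(q[:,2],[50,90]))
plan((.633,.0695,.22,-6.1))
E
```

```text
wrist 0.45 ((493.2711486816406, 82.61226654052734), (139.59068298339844, 16.057979583740234), 83.92109680175781) [0.1197 0.1207]
wrist 0.535 ((563.0326538085938, 75.39068603515625), (139.21865844726562, 17.036333084106445), 83.85460662841797) [0.1195 0.1205]
wrist 0.605 ((632.7861938476562, 69.5504379272461), (139.74269104003906, 17.794675827026367), 84.064208984375) [0.1195 0.1204]
top 0.45 ((490.0534362792969, 40.84302520751953), (53.67787170410156, 16.282835006713867), 83.86969757080078) [0.1215 0.1241]
top 0.535 ((559.9815063476562, 34.76491928100586), (55.09452438354492, 16.706357955932617), 83.5903091430664) [0.1208 0.1239]
top 0.605 ((631.4783935546875, 44.61009979248047), (87.46772766113281, 16.599843978881836), 84.18246459960938) [0.1212 0.1238]
scene 0.45 ((490.3265686035156, 81.86087799072266), (143.72988891601562, 20.545547485351562), 84.24293518066406) [0.1193 0.1211]
scene 0.535 ((560.4479370117188, 72.78594970703125), (141.3711700439453, 19.540868759155273), 84.23267364501953) [0.1191 0.1214]
scene 0.605 ((630.35400390625, 67.9024429321289), (143.7249298095703, 21.05329132080078), 83.71839141845703) [0.1195 0.1215]
now [0.4922 0.0869 0.223 ] yaw -6.12 q [-0.62  0.23  0.37  2.01 -0.1   0.92 -0.3 ] t 14.9 w 0.0343
(0.633, 0.0695, 0.22, -6.1) [-0.009, 0.567, 0.011] [-0.001, 0.001, -0.0]
```

Call:
servo_tool(
  commands=[
    [[-0.01,0.19,0],[0,0,0]],
    [[-0.01,0.38,0],[0,0,0]],
    [[-0.01,0.566,0],[0,0,0]],
    [[-0.01,0.566,0],[0,0,0]],
    [[-0.01,0.566,0.03],[0,0,0]],
    [[-0.01,0.566,0.05],[0,0,0]],
  ],
  claw=0.45,
)

```text
clock: 15.5
tcp_pos: [0.6319, 0.0695, 0.2098]
orientation: [-2.336, -2.098, 0.004]
contact_force: [-0.5, -0.6, -0.4]
grip_width: 0.0466
gripper_force: 0.0
```

```bash
python3 - <<'E'
from h import *
plan((.6329,.0695,.097,-6.1))
E
```

```text
now [0.6319 0.0695 0.2098] yaw -6.12 q [-0.49  0.47  0.38  1.71 -0.2   1.   -0.14] t 15.5 w 0.0466
(0.6329, 0.0695, 0.097, -6.1) [0.001, 0.005, 0.451] [-0.002, 0.0, -0.0]
```

Call:
servo_tool(
  commands=[
    [[0,0.003,0.16],[0,0,0]],
    [[0,0.003,0.32],[0,0,0]],
    [[0,0.003,0.43],[0,0,0]],
    [[0,0.003,0.45],[0,0,0]],
    [[0,0.003,0.45],[0,0,0]],
    [[0,0.003,0.45],[0,0,0]],
  ],
)

```text
clock: 16.1
tcp_pos: [0.6349, 0.0696, 0.101]
orientation: [2.336, 2.099, 0.003]
contact_force: [0.5, -1.4, 0.7]
grip_width: 0.0473
gripper_force: 0.0
```

Call:
servo_tool(
  commands=[
    [[0,0,0],[0,0,0]],
    [[0,0,0],[0,0,0]],
    [[0,0,0],[0,0,0]],
    [[0,0,0],[0,0,0]],
    [[0,0,0],[0,0,0]],
  ],
  claw=1,
  squeeze=40,
)

```text
clock: 16.6
tcp_pos: [0.6348, 0.0696, 0.1006]
orientation: [2.337, 2.099, 0.002]
contact_force: [-1.8, 0.6, 6.7]
grip_width: 0.0153
gripper_force: 43.3
```

Call:
servo_tool(
  commands=[
    [[0,0,-0.1],[0,0,0]],
    [[0,0,-0.25],[0,0,0]],
    [[0,0,-0.4],[0,0,0]],
    [[0,0,-0.55],[0,0,0]],
    [[0,0,-0.62],[0,0,0]],
    [[0,0,-0.62],[0,0,0]],
    [[0,0,-0.62],[0,0,0]],
  ],
)

```text
clock: 17.3
tcp_pos: [0.6337, 0.0695, 0.2534]
orientation: [-2.336, -2.099, 0.001]
contact_force: [-0.6, 0.4, -2.6]
grip_width: 0.0152
gripper_force: 42.4
```

```bash
python3 - <<'E'
from h import *
plan((.5764,-.06,.25,-45),(.5764,-.1925,.25,-83))
E
```

```text
now [0.6337 0.0695 0.2534] yaw -6.12 q [-0.5   0.43  0.4   1.67 -0.19  1.08 -0.15] t 17.3 w 0.0152
(0.5764, -0.06, 0.25, -45) [-0.539, -0.172, 0.014] [-0.001, 0.0, 0.432]
(0.5764, -0.1925, 0.25, -83) [-1.066, -0.116, 0.014] [-0.001, 0.0, 0.854]
```

Call:
servo_tool(
  commands=[
    [[-0.5,-0.17,0],[0,0,0.43]],
    [[-0.5,-0.17,0],[0,0,0.43]],
    [[-0.5,-0.17,0],[0,0,0.43]],
    [[-0.5,-0.17,0],[0,0,0.43]],
    [[-1,-0.13,0],[0,0,0.85]],
    [[-1,-0.13,0],[0,0,0.85]],
    [[-1,-0.13,0],[0,0,0.85]],
    [[-1,-0.13,0],[0,0,0.85]],
    [[-1,-0.13,0],[0,0,0.85]],
    [[-1,-0.13,0],[0,0,0.85]],
    [[-1,-0.13,0],[0,0,0.85]],
    [[-1,-0.13,0],[0,0,0.85]],
  ],
)

```text
clock: 18.5
tcp_pos: [0.5749, -0.1752, 0.2535]
orientation: [-3.135, -0.207, 0.002]
contact_force: [-0.2, -0.4, -2.0]
grip_width: 0.0155
gripper_force: 42.2
```

```bash
python3 - <<'E'
from h import *
np.set_printoptions(precision=4,suppress=True)
c,s=np.cos(np.radians(7)),np.sin(np.radians(7)); W=np.array([[c,s],[-s,c]]); O=np.array([.5764,-.1925])
for n in ('wrist','top','scene'):
    p,d,o=grab(n,n+'5'); C=cloud(n,d,o)
    L=(C[...,:2]-O)@W.T*1000; z=C[...,2]*1000; ok=(d>0)
    for nm,z0,z1,y0,y1 in (('fixjaw',50,62,5,60),('slidejaw',50,62,-60,-15),('base',8,22,-150,150)):
        m=ok&(z>z0)&(z<z1)&(L[...,1]>y0)&(L[...,1]<y1)&(abs(L[...,0])<115)
        if m.sum()>30: q=L[m]; print(n,nm,m.sum(),'x',np.percentile(q[:,0],[1,5,95,99]),'y',np.percentile(q[:,1],[1,5,95,99]))
plan((.5769,-.1965,.2,-83))
E
```

```text
wrist fixjaw 75 x [49.2399 50.4855 57.3877 57.4967] y [24.3013 24.3193 31.6325 31.6445]
wrist slidejaw 2828 x [-39.8766 -35.2586  52.9198  56.4741] y [-58.6792 -53.6637 -21.0874 -20.2981]
wrist base 14434 x [-84.1217 -76.9403  98.3109 101.4871] y [-118.4025 -114.4922   41.4544   46.6142]
top base 113 x [-85.0218 -83.5748 102.3706 104.9377] y [-118.3058 -117.6003   48.5895   49.3685]
scene fixjaw 306 x [-45.6513 -43.5996  47.9719  53.6929] y [ 5.7859  6.8527 28.1105 30.1477]
scene slidejaw 344 x [-44.6776 -42.9494  47.7089  52.2967] y [-58.6483 -51.3596 -23.0009 -21.2537]
scene base 2270 x [-90.551  -88.9607  84.6588  97.615 ] y [-121.6966 -119.8356   33.0092   43.7002]
now [ 0.5752 -0.1755  0.2542] yaw -82.55 q [-0.37  0.43  0.76  1.77 -0.34  1.07 -0.93] t 18.65 w 0.0158
(0.5769, -0.1965, 0.2, -83) [-0.004, 0.084, 0.217] [-0.0, 0.0, 0.005]
```

View pics/wrist5.png

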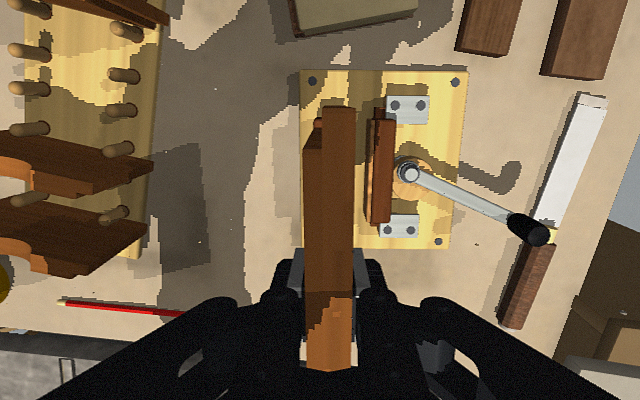

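The wrist picture shows the jaws open beneath the held blank: sliding jaw at (382,165), knob at (527,228), straight top edge. The jaw and base edges put the clamp centre about 7.5 mm farther along its x axis than where the done front stood, so I'll aim there.

Call:
servo_tool(
  commands=[
    [[0.024,0.082,0.1],[0,0,0.005]],
    [[0.024,0.082,0.2],[0,0,0.005]],
    [[0.024,0.082,0.2],[0,0,0.005]],
    [[0.024,0.082,0.2],[0,0,0.005]],
    [[0.024,0.082,0.2],[0,0,0.005]],
  ],
)

```text
clock: 19.15
tcp_pos: [0.5846, -0.1952, 0.2057]
orientation: [3.135, 0.191, 0.003]
contact_force: [-0.4, 0.2, -1.9]
grip_width: 0.0159
gripper_force: 42.0
```

```bash
python3 - <<'E'
from h import *
plan((.5843,-.1956,.104,-83))
E
```

```text
now [ 0.5846 -0.1952  0.2057] yaw -83.04 q [-0.3   0.51  0.73  1.78 -0.4   1.   -0.87] t 19.15 w 0.0159
(0.5843, -0.1956, 0.104, -83) [-0.002, 0.001, 0.407] [0.0, -0.001, -0.0]
```

Call:
servo_tool(
  commands=[
    [[-0.002,0,0.15],[0,0,0]],
    [[-0.002,0,0.28],[0,0,0]],
    [[-0.002,0,0.36],[0,0,0]],
    [[-0.002,0,0.41],[0,0,0]],
    [[-0.002,0,0.42],[0,0,0]],
    [[-0.002,0,0.42],[0,0,0]],
  ],
)

```text
clock: 19.75
tcp_pos: [0.584, -0.1955, 0.1002]
orientation: [3.135, 0.19, 0.002]
contact_force: [-1.0, -0.9, -2.5]
grip_width: 0.0157
gripper_force: 42.2
```

```bash
python3 - <<'E'
from h import *
plan((.5843,-.1956,.0965,-83))
E
```

```text
now [ 0.584  -0.1955  0.1002] yaw -83.06 q [-0.23  0.64  0.63  1.85 -0.51  0.81 -0.79] t 19.75 w 0.0157
(0.5843, -0.1956, 0.0965, -83) [0.001, 0.001, 0.015] [0.0, -0.001, -0.001]
```

Call:
servo_tool(
  commands=[
    [[0.001,0,0.008],[0,0,0]],
    [[0.001,0,0.016],[0,0,0]],
    [[0.001,0,0.02],[0,0,0]],
    [[0.001,0,0.02],[0,0,0]],
  ],
)

```text
clock: 20.15
tcp_pos: [0.5846, -0.1956, 0.0966]
orientation: [-3.136, -0.189, -0.004]
contact_force: [-4.1, 0.6, 12.1]
grip_width: 0.0157
gripper_force: 44.1
```

Call:
servo_tool(
  commands=[
    [[0,0,0],[0,0,0]],
    [[0,0,0],[0,0,0]],
    [[0,0,0],[0,0,0]],
    [[0,0,0],[0,0,0]],
  ],
  claw=0.6,
)

```text
clock: 20.55
tcp_pos: [0.5836, -0.1953, 0.0943]
orientation: [3.136, 0.19, -0.0]
contact_force: [0.1, 0.3, -0.3]
grip_width: 0.0343
gripper_force: 0.0
```

Call:
servo_tool(
  commands=[
    [[0,0,-0.1],[0,0,0]],
    [[0,0,-0.25],[0,0,0]],
    [[0,0,-0.4],[0,0,0]],
    [[0,0,-0.5],[0,0,0]],
    [[0,0,-0.5],[0,0,0]],
    [[0,0,-0.5],[0,0,0]],
  ],
)

```text
clock: 21.15
tcp_pos: [0.5836, -0.1951, 0.2193]
orientation: [-3.136, -0.19, -0.001]
contact_force: [-0.8, 0.7, 0.8]
grip_width: 0.0337
gripper_force: 0.0
```

```bash
python3 - <<'E'
from h import *
np.set_printoptions(precision=4,suppress=True)
p,d,o=grab('wrist','w6'); C=cloud('wrist',d,o)
q=C[(C[...,2]>.105)&(C[...,2]<.13)&(C[...,0]>.48)&(C[...,0]<.68)&(C[...,1]<-.12)&(C[...,1]>-.28)&(d>0)]
print(cv2.minAreaRect((q[:,:2]*1000).astype(np.float32)),np.percentile(q[:,2],[5,50,90]))
plan((.5571,-.3646,.25,-18.4))
E
```

```text
((584.8388061523438, -196.10169982910156), (138.1355438232422, 16.38389015197754), 6.653103828430176) [0.1148 0.1159 0.1167]
now [ 0.5831 -0.1948  0.2184] yaw -83.06 q [-0.31  0.5   0.74  1.77 -0.39  1.02 -0.88] t 21.2 w 0.0341
(0.5571, -0.3646, 0.25, -18.4) [-0.185, 0.662, -0.127] [-0.001, 0.0, -0.718]
```

Call:
servo_tool(
  commands=[
    [[-0.184,0.66,-0.1],[0,0,-0.718]],
    [[-0.184,0.66,-0.1],[0,0,-0.718]],
    [[-0.184,0.66,-0.1],[0,0,-0.718]],
    [[-0.184,0.66,-0.1],[0,0,-0.718]],
    [[-0.184,0.66,-0.1],[0,0,-0.718]],
    [[-0.184,0.66,-0.1],[0,0,-0.718]],
    [[-0.184,0.66,-0.1],[0,0,-0.718]],
    [[-0.184,0.66,-0.1],[0,0,-0.718]],
    [[-0.184,0.66,-0.1],[0,0,-0.718]],
    [[-0.184,0.66,-0.1],[0,0,-0.718]],
  ],
  claw=0.1,
)

```text
clock: 22.2
tcp_pos: [0.5573, -0.3643, 0.243]
orientation: [-2.55, -1.832, 0.001]
contact_force: [-0.1, 0.3, -0.1]
grip_width: 0.077
gripper_force: 0.0
```

```bash
python3 - <<'E'
from h import *
plan((.5571,-.3646,.081,-18.4))
E
```

```text
now [ 0.5573 -0.3643  0.243 ] yaw -18.59 q [ 0.16  0.5   0.47  1.61 -0.25  1.09  0.37] t 22.2 w 0.077
(0.5571, -0.3646, 0.081, -18.4) [-0.002, 0.001, 0.648] [-0.001, -0.0, -0.002]
```

Call:
servo_tool(
  commands=[
    [[0,0,0.2],[0,0,0]],
    [[0,0,0.4],[0,0,0]],
    [[0,0,0.58],[0,0,0]],
    [[0,0,0.64],[0,0,0]],
    [[0,0,0.64],[0,0,0]],
    [[0,0,0.64],[0,0,0]],
  ],
)

```text
clock: 22.8
tcp_pos: [0.5588, -0.3655, 0.086]
orientation: [2.548, 1.834, 0.001]
contact_force: [-0.9, -0.5, 0.9]
grip_width: 0.0768
gripper_force: 0.0
```

Call:
servo_tool(
  commands=[
    [[0,0,0],[0,0,0]],
    [[0,0,0],[0,0,0]],
    [[0,0,0],[0,0,0]],
    [[0,0,0],[0,0,0]],
    [[0,0,0],[0,0,0]],
    [[0,0,0],[0,0,0]],
  ],
  claw=1,
  squeeze=35,
)

```text
clock: 23.4
tcp_pos: [0.5581, -0.3648, 0.0853]
orientation: [2.548, 1.836, 0.001]
contact_force: [-1.0, 0.7, 5.9]
grip_width: 0.0196
gripper_force: 34.0
```

```bash
python3 - <<'E'
from h import *
o=r.get_obs(); print(o['gripper_force'],o['contact_force'])
P=np.array([.5928,-.2505]); v=o['tcp_pos'][:2]-P; a0=np.arctan2(v[1],v[0]); print('radius',np.hypot(*v),'lever',a0%(2*np.pi)-np.pi-np.radians(7))
lev=a0%(2*np.pi)-np.pi-np.radians(7)
A=R.from_rotvec(o['orientation'])
for a in np.r_[np.arange(1.0,-.01,-.1),-.05,-.1,-.15]:
    w=np.pi+np.radians(7)+a; t=P+np.hypot(*v)*np.array([np.cos(w),np.sin(w)])
    print(round(a,2),np.round(A.inv().apply(np.r_[t-o['tcp_pos'][:2],0])/.25,3),round((lev-a)/(np.pi/2),3))
plan()
E
```

```text
34.00116710923612 [-1.01591345  0.68755338  5.93869268]
radius 0.11943533191141437 lever 1.1536559942903444
1.0 [ 0.004 -0.073 -0.   ] 0.098
0.9 [ 0.012 -0.12  -0.   ] 0.161
0.8 [ 0.025 -0.166 -0.   ] 0.225
0.7 [ 0.043 -0.211 -0.   ] 0.289
0.6 [ 0.064 -0.253 -0.   ] 0.352
0.5 [ 0.091 -0.293 -0.   ] 0.416
0.4 [ 0.12 -0.33 -0.  ] 0.48
0.3 [ 0.154 -0.364 -0.   ] 0.543
0.2 [ 0.191 -0.395 -0.   ] 0.607
0.1 [ 0.23  -0.422 -0.   ] 0.671
0.0 [ 0.272 -0.444 -0.   ] 0.734
-0.05 [ 0.294 -0.454 -0.   ] 0.766
-0.1 [ 0.316 -0.463 -0.   ] 0.798
-0.15 [ 0.339 -0.47  -0.   ] 0.83
now [ 0.5581 -0.3648  0.0853] yaw -18.46 q [ 0.21  0.67  0.39  1.72 -0.33  0.81  0.44] t 23.4 w 0.0196
```

Call:
servo_tool(
  commands=[
    [[0.004,-0.073,0],[0,0,0.098]],
    [[0.012,-0.12,0],[0,0,0.161]],
    [[0.025,-0.166,0],[0,0,0.225]],
    [[0.043,-0.211,0],[0,0,0.289]],
    [[0.064,-0.253,0],[0,0,0.352]],
    [[0.091,-0.293,0],[0,0,0.416]],
    [[0.12,-0.33,0],[0,0,0.48]],
    [[0.154,-0.364,0],[0,0,0.543]],
    [[0.191,-0.395,0],[0,0,0.607]],
    [[0.23,-0.422,0],[0,0,0.671]],
    [[0.252,-0.434,0],[0,0,0.703]],
    [[0.272,-0.444,0],[0,0,0.734]],
    [[0.294,-0.454,0],[0,0,0.766]],
    [[0.305,-0.459,0],[0,0,0.782]],
    [[0.316,-0.463,0],[0,0,0.798]],
    [[0.316,-0.463,0],[0,0,0.798]],
    [[0.316,-0.463,0],[0,0,0.798]],
  ],
)

```text
clock: 25.1
tcp_pos: [0.473, -0.2564, 0.0853]
orientation: [3.136, -0.01, 0.003]
contact_force: [-1.2, -8.3, 1.8]
grip_width: 0.0198
gripper_force: 35.6
```

```bash
python3 - <<'E'
from h import *
np.set_printoptions(precision=4,suppress=True)
o=r.get_obs(); P=np.array([.5928,-.2505]); v=o['tcp_pos'][:2]-P
print(np.hypot(*v),'lever',np.arctan2(v[1],v[0])%(2*np.pi)-np.pi-np.radians(7),o['contact_force'],o['gripper_force'])
plan()
E
```

```text
0.11994279021476996 lever -0.07283262636546622 [-1.1919 -8.3255  1.7835] 35.55229750422086
now [ 0.473  -0.2564  0.0853] yaw -90.36 q [-0.18  0.59  0.74  2.05 -0.61  0.72 -0.63] t 25.1 w 0.0198
```

Call:
servo_tool(
  commands=[
    [[0,0,0],[0,0,0]],
    [[0,0,0],[0,0,0]],
    [[0,0,0],[0,0,0]],
    [[0,0,0],[0,0,0]],
    [[0,0,-0.15],[0,0,0]],
    [[0,0,-0.35],[0,0,0]],
    [[0,0,-0.55],[0,0,0]],
    [[0,0,-0.75],[0,0,0]],
    [[0,0,-0.75],[0,0,0]],
    [[0,0,-0.75],[0,0,0]],
  ],
  claw=0.4,
)

```text
clock: 26.1
tcp_pos: [0.4735, -0.2526, 0.2726]
orientation: [-3.141, 0.006, -0.004]
contact_force: [0.6, -0.0, -1.1]
grip_width: 0.0512
gripper_force: 0.0
```

```bash
python3 - <<'E'
from h import *
np.set_printoptions(precision=4,suppress=True)
for n in ('wrist','top','scene'):
    p,d,o=grab(n,n+'7'); C=cloud(n,d,o)
    q=C[(C[...,2]>.105)&(C[...,2]<.13)&(C[...,0]>.48)&(C[...,0]<.68)&(C[...,1]<-.12)&(C[...,1]>-.28)&(d>0)]
    if len(q)>20: print(n,cv2.minAreaRect((q[:,:2]*1000).astype(np.float32)),np.percentile(q[:,2],[5,50,90]))
    q=C[(C[...,2]>.085)&(C[...,2]<.098)&(C[...,0]>.44)&(C[...,0]<.5)&(C[...,1]<-.23)&(C[...,1]>-.29)&(d>0)]
    print(n,'knob',len(q),q.mean(0),[(round(x['confidence'],2),onz(n,[x['uv']],.07,o)[0]) for x in r.mark_of(n,'lever_knob')[:1]])
    for x0,x1 in ((.45,.53),(.535,.6),(.6,.667),(.67,.74)):
        q=C[(C[...,2]>.105)&(C[...,2]<.13)&(C[...,0]>x0)&(C[...,0]<x1)&(C[...,1]>-.03)&(C[...,1]<.16)&(d>0)]
        if len(q)>100: print(n,x0,cv2.minAreaRect((q[:,:2]*1000).astype(np.float32)),np.percentile(q[:,2],[50,90]))
plan()
cv2.imwrite('pics/fin.png',cv2.resize(cv2.imread('pics/scene7.png')[130:330,200:460],None,fx=3,fy=3,interpolation=2))
E
```

```text
wrist ((565.6757202148438, -194.1802215576172), (103.73828887939453, 16.849048614501953), 7.042412757873535) [0.1104 0.1157 0.1167]
wrist knob 414 [ 0.4728 -0.2641  0.0902] [(0.61, array([ 0.4719, -0.2646,  0.07  ]))]
wrist 0.45 ((485.7350769042969, 18.511600494384766), (14.471327781677246, 16.456087112426758), 83.91216278076172) [0.112  0.1184]
top ((585.4768676757812, -190.67271423339844), (139.30625915527344, 17.344497680664062), 7.4338579177856445) [0.1092 0.1171 0.1196]
top knob 50 [ 0.4735 -0.2619  0.0912] [(0.78, array([ 0.4733, -0.2537,  0.07  ]))]
top 0.45 ((494.5888366699219, 83.52727508544922), (139.9126739501953, 16.360157012939453), 83.80113983154297) [0.1201 0.1234]
top 0.535 ((564.2548217773438, 76.08717346191406), (138.38389587402344, 17.393770217895508), 83.63892364501953) [0.1201 0.1233]
top 0.67 ((703.5748901367188, 60.05491638183594), (138.65664672851562, 18.63384437561035), 83.2603759765625) [0.1196 0.1236]
scene ((581.5955810546875, -193.21751403808594), (142.78797912597656, 17.924530029296875), 6.855198383331299) [0.1064 0.1159 0.1176]
scene knob 75 [ 0.4667 -0.267   0.0901] [(0.8, array([ 0.4686, -0.2715,  0.07  ]))]
scene 0.45 ((490.7696838378906, 80.85311889648438), (144.29263305664062, 19.640655517578125), 83.32601165771484) [0.1156 0.1209]
scene 0.535 ((560.038818359375, 72.61363983154297), (142.51426696777344, 19.88560676574707), 84.1948013305664) [0.1155 0.1209]
scene 0.67 ((699.62451171875, 56.5902099609375), (141.46841430664062, 20.792757034301758), 83.51493072509766) [0.1152 0.121 ]
now [ 0.4724 -0.2527  0.2706] yaw -90.29 q [-0.42  0.34  1.    1.91 -0.32  1.07 -0.86] t 26.4 w 0.0513
```

View pics/fin.png

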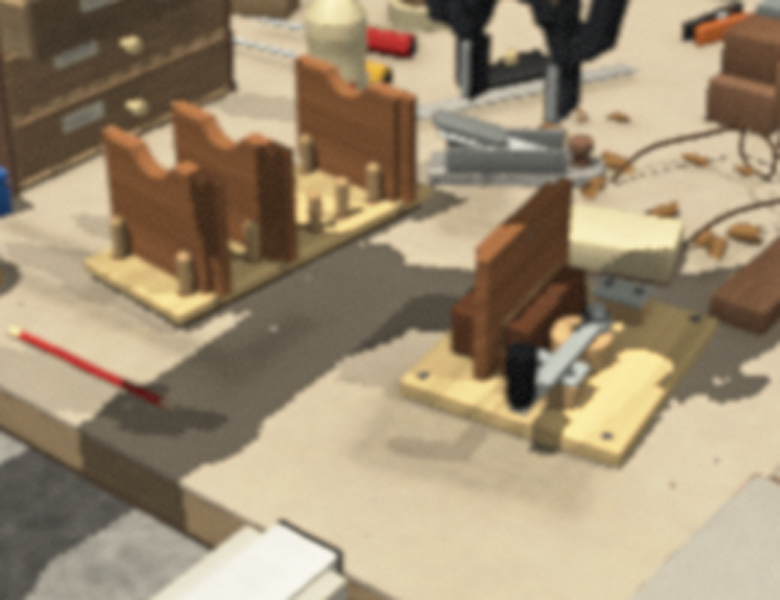

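The blank stands against the fixed jaw with the lever closed, and the rack fronts haven't moved. The lever seems to have sprung back a little on release, so I'll compare the knob with its starting position.

```bash
python3 - <<'E'
from h import *
for n,(u,v) in (('top',(392,238)),('scene',(375,255))):
    im0=cv2.imread(f'pics/{n}0.png'); im=cv2.imread(f'pics/{n}7.png')
    b=[]
    for q in (im0,im):
        w=q[v-22:v+22,u-22:u+22].max(2); k,L,st,ce=cv2.connectedComponentsWithStats((w<50).astype(np.uint8))
        i=1+np.argmax(st[1:,4]); b.append((ce[i]+[u-22,v-22],st[i,4])); 
    print(n,b,onz(n,[x[0] for x in b],.07))
E
```

```text
Traceback (most recent call last):
ValueError: attempt to get argmax of an empty sequence
```

```bash
python3 - <<'E'
from h import *
for n,(u,v) in (('top',(392,238)),('scene',(375,255))):
    b=[]
    for q in (cv2.imread(f'pics/{n}0.png'),cv2.imread(f'pics/{n}7.png')):
        w=q[v-16:v+16,u-16:u+16].max(2); k,L,st,ce=cv2.connectedComponentsWithStats((w<85).astype(np.uint8))
        if k<2: print(w.min()); continue
        i=1+np.argmax(st[1:,4]); b.append(ce[i]+[u-16,v-16]); print(n,b[-1],st[i,4],onz(n,[b[-1]],.07))
plan((.473,-.2625,.085,-90.3))
E
```

```text
top [393.0754717  237.05660377] 53 [[ 0.4744349  -0.26675818  0.07      ]]
top [397.98554217 235.04337349] 415 [[ 0.4801901  -0.28062892  0.07      ]]
scene [372.29205607 249.94392523] 428 [[ 0.48460299 -0.25433433  0.07      ]]
scene [372.34090909 250.34375   ] 352 [[ 0.48348366 -0.25517132  0.07      ]]
now [ 0.4724 -0.2527  0.2706] yaw -90.29 q [-0.42  0.34  1.    1.91 -0.32  1.07 -0.86] t 26.4 w 0.0513
(0.473, -0.2625, 0.085, -90.3) [0.005, 0.039, 0.742] [-0.0, 0.002, 0.0]
```

Call:
servo_tool(
  commands=[
    [[0.004,0.039,0.2],[0,0,0]],
    [[0.004,0.039,0.4],[0,0,0]],
    [[0.004,0.039,0.6],[0,0,0]],
    [[0.004,0.039,0.72],[0,0,0]],
    [[0.004,0.039,0.74],[0,0,0]],
    [[0.004,0.039,0.74],[0,0,0]],
    [[0.004,0.039,0.74],[0,0,0]],
  ],
  claw=0.3,
)

```text
clock: 27.1
tcp_pos: [0.4748, -0.2636, 0.0882]
orientation: [3.14, -0.008, 0.003]
contact_force: [-0.0, 0.3, -0.4]
grip_width: 0.0598
gripper_force: 0.0
```

Call:
servo_tool(
  commands=[
    [[0,0,0],[0,0,0]],
    [[0,0,0],[0,0,0]],
    [[0,0,0],[0,0,0]],
    [[0,0,0],[0,0,0]],
    [[0,0,0],[0,0,0]],
    [[0,0,0],[0,0,0]],
  ],
  claw=1,
  squeeze=35,
)

```text
clock: 27.7
tcp_pos: [0.4747, -0.2635, 0.088]
orientation: [3.141, -0.008, 0.003]
contact_force: [-1.7, -0.2, 6.7]
grip_width: 0.0199
gripper_force: 34.3
```

Call:
servo_tool(
  commands=[
    [[0,-0.015,0],[0,0,0]],
    [[0,-0.03,0],[0,0,0]],
    [[0,-0.045,0],[0,0,0]],
    [[0,-0.045,0],[0,0,0]],
    [[0,-0.045,0],[0,0,0]],
  ],
)

```text
clock: 28.2
tcp_pos: [0.4739, -0.2565, 0.0881]
orientation: [3.134, -0.014, 0.005]
contact_force: [-2.3, -12.5, 0.1]
grip_width: 0.0199
gripper_force: 34.3
```

Call:
servo_tool(
  commands=[
    [[0,0.008,0],[0,0,0]],
    [[0,0.016,0],[0,0,0]],
    [[0,0.016,0],[0,0,0]],
    [[0,0.016,0],[0,0,0]],
  ],
)

```text
clock: 28.6
tcp_pos: [0.474, -0.2591, 0.088]
orientation: [3.136, -0.011, 0.004]
contact_force: [-2.3, -8.2, 3.6]
grip_width: 0.0202
gripper_force: 34.7
```

Call:
servo_tool(
  commands=[
    [[0,0.004,0],[0,0,0]],
    [[0,0.008,0],[0,0,0]],
    [[0,0.008,0],[0,0,0]],
    [[0,0.008,0],[0,0,0]],
  ],
)

```text
clock: 29.0
tcp_pos: [0.474, -0.26, 0.088]
orientation: [3.138, -0.01, 0.003]
contact_force: [-2.5, -4.6, 5.3]
grip_width: 0.0194
gripper_force: 34.9
```

Call:
servo_tool(
  commands=[
    [[0,0.004,0],[0,0,0]],
    [[0,0.008,0],[0,0,0]],
    [[0,0.008,0],[0,0,0]],
    [[0,0.008,0],[0,0,0]],
  ],
)

```text
clock: 29.4
tcp_pos: [0.4742, -0.2611, 0.088]
orientation: [3.139, -0.008, 0.002]
contact_force: [-2.0, -2.3, 7.1]
grip_width: 0.0199
gripper_force: 35.2
```

Call:
servo_tool(
  commands=[
    [[0,0.004,0],[0,0,0]],
    [[0,0.004,0],[0,0,0]],
    [[0,0.004,0],[0,0,0]],
    [[0,0.004,0],[0,0,0]],
  ],
)

```text
clock: 29.8
tcp_pos: [0.4741, -0.2616, 0.0879]
orientation: [3.14, -0.007, 0.002]
contact_force: [-2.6, -2.1, 7.9]
grip_width: 0.0197
gripper_force: 35.3
```

Call:
servo_tool(
  commands=[
    [[0,0,0],[0,0,0]],
    [[0,0,0],[0,0,0]],
    [[0,0,0],[0,0,0]],
    [[0,0,0],[0,0,0]],
    [[0,0,-0.15],[0,0,0]],
    [[0,0,-0.35],[0,0,0]],
    [[0,0,-0.55],[0,0,0]],
    [[0,0,-0.75],[0,0,0]],
    [[0,0,-0.75],[0,0,0]],
    [[0,0,-0.75],[0,0,0]],
    [[0,0,-0.75],[0,0,0]],
  ],
  claw=0.5,
)

```text
clock: 30.9
tcp_pos: [0.4734, -0.2598, 0.2732]
orientation: [-3.141, 0.007, 0.003]
contact_force: [0.2, 0.6, -0.4]
grip_width: 0.0431
gripper_force: 0.0
```

```bash
python3 - <<'E'
from h import *
np.set_printoptions(precision=4,suppress=True)
for n in ('wrist','top','scene'):
    p,d,o=grab(n,n+'8'); C=cloud(n,d,o)
    q=C[(C[...,2]>.105)&(C[...,2]<.13)&(C[...,0]>.48)&(C[...,0]<.68)&(C[...,1]<-.12)&(C[...,1]>-.28)&(d>0)]
    if len(q)>20: print(n,cv2.minAreaRect((q[:,:2]*1000).astype(np.float32)),np.percentile(q[:,2],[5,50,90]))
    q=C[(C[...,2]>.085)&(C[...,2]<.098)&(C[...,0]>.44)&(C[...,0]<.5)&(C[...,1]<-.23)&(C[...,1]>-.29)&(d>0)]
    print(n,'knob',len(q),q.mean(0))
plan()
E
```

```text
wrist ((565.383544921875, -194.12796020507812), (102.93301391601562, 16.876176834106445), 6.949152946472168) [0.11   0.1157 0.1167]
wrist knob 412 [ 0.4729 -0.2643  0.0903]
top ((585.8043212890625, -190.33399963378906), (140.4453887939453, 16.796184539794922), 7.195800304412842) [0.1099 0.117  0.1194]
top knob 51 [ 0.4734 -0.2627  0.0917]
scene ((580.1232299804688, -193.64537048339844), (141.123291015625, 18.538063049316406), 7.274309158325195) [0.1069 0.116  0.1177]
scene knob 73 [ 0.4672 -0.2669  0.0902]
now [ 0.4733 -0.2601  0.273 ] yaw -90.28 q [-0.4   0.35  1.01  1.9  -0.33  1.08 -0.84] t 31.05 w 0.043
```

```bash
python3 -c "
from bench import r
print(r.hand_in())"
```

```text
the job is handed in; nothing more can be done
None
```

I handed the job in at about 31 s and got no verdict back: the finished front stands in the rack's nearest slot and the unscooped front is centred in the closed clamp, though I could only infer the jaw's grip from the lever springing back to its starting angle.

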